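# Clear the kiln doorway, shut the door on its catch and start the firing

## Robot

A 6-joint arm with a two-finger parallel gripper is mounted at the origin on the work surface. World frame = base frame: x ahead of the robot, y to its left, z up, the work surface at z = 0. Lengths are in mm, angles in rad, forces in N, time in s.
With the tool pointing down it reaches from about 350 to 975 mm from the base axis. Payload 7.1 kg.
Tool frame: the origin (TCP) lies where the fingers leave the gripper's body, on its centre line; the fingertips stand 80 mm ahead of it and the grasp point (between the pads) lies ahead of it (env.grip_depth is the z of the grasp point in the tool frame, in mm); z points along the fingers, y is the line along which they close (so a half turn about z gives the same grasp; the last joint's range is limited). The gripper opens to 88 mm and grips with 3 to 60 N. Pads are 20 mm wide; open, the fingers measure 115 mm over their backs; the gripper's body (75 mm by 178 mm) begins 61 mm behind the grasp point.
Start: joints at [-1.34, 0.423, 1.63, -0, 1.089, -0.019], TCP at [154.525, -605.58, 302.675] pointing down, gripper open.
Joint ranges: [-3, 3], [-0.9, 2.11], [0.09, 2.58], [-1.31, 4.45], [0.11, 2.69], [-2.54, 2.54]. Speed limits (rad/s): [2.39, 2.39, 3.01, 3.14, 3.14, 3.14].

## Interface

Orientations are given as [roll, pitch, yaw] about the fixed x, y, z axes, in that order (R = Rz(yaw) Ry(pitch) Rx(roll)).
In Python, from rig import env, imaging gives the robot as it stands. The module is installed in compiled form; this text tells all that it offers.
- The arm moves only by the tool carry_out, never from a script. Its argument "commands" is a list of rows, each a list of 3 entries, a list of its own where there are three numbers: the finger opening in cm, from 0 to 8.78, then the shift along the world's x, y, z in cm, then the turn about the world's z in rad. In form: [[claw, [dx, dy, dz], yaw], ...]. A call has 1 to 8 rows; each row shifts and turns the commanded pose from where the row before left it; what a row does not reach is not made up. A row lasts 1/10 s, in which the tool goes at most 50 mm and 8.59 degrees, less where a joint would pass 70% of its speed; a pose out of reach is approached as far as the arm can. A call with a gripper value outside its range is refused whole. The fingers move at their own pace and stop on an object; "force" is the grip in N (left out, the last holds). Time passes only in rows, so rows that do not move let the fingers close. It gives the time, the measured TCP pose, the force, the opening and the grip force at its end, in the units of the state.
- env.state(): the state, without advancing time (a new reading comes with each control period).
- imaging.grab_frame(name): name is "side" or "top"; returns a dict with "image" (384x512x3 uint8, red, green, blue), "K" (3x3 intrinsics, pixels), "D" ([k1, k2, p1, p2, k3] as OpenCV has them; the pictures are not rectified), "camera_from_world" (4x4, takes a point from world to camera coordinates). Camera axes: x right, y up, looking along -z (the intrinsics and any distortion apply to the point x, -y, -z); pixel columns grow to the right and rows downward; lengths in mm; the calibration is good to about 2 mm. A picture is of the moment at which its call begins. There is no depth.
- env.sign_off(): hands the job in; it is judged then, once.
The state is a dict: "t": time; "qpos": joint angles; "qvel": joint speeds; "tau": joint torques, N m; "eef_pos": TCP position; "tool_rot": TCP orientation; "force": force on the tool from outside, world axes, zero at the start; "wrist_torque": the same for the moment, N m; "width": finger opening in mm; "grasp_force": force on a finger pad.
Only numpy, scipy, OpenCV 4.12 (cv2) and the standard library are available. Lean on these libraries where they do the work, as an engineer would, in place of code of your own. Each camera call takes 0.05 s, during which the arm holds its last target. There are 200 camera calls.

## Task

The test kiln is loaded and ready to fire, but an egg cup has been left standing in the way of its open door. Stand the egg cup upright on the square slab with its whole foot on the slab, then push the kiln door fully shut so that it snaps home on its catch, then press the green start button firmly down and let go. Do not tip the egg cup over or knock the other things about.

Things in the scene. Friction and masses are not known exactly. Their poses are not given: they have to be found in the camera images.
- kiln: Grey bench-top test kiln, fixed, 270 mm deep (its x) by 280 wide (its y) by 210 high. Origin: centre of its underside, on the work surface. Its front, with the mouth, faces its own -x and lies 135 mm from the origin; its front faces roughly to the robot's right. Catch and vent on the roof rise to 225 mm.
- door_hinge (a point): Point on the door's vertical hinge axis, at the height of the door's top edge (210 mm); at (-135, +130) mm in the kiln's frame, i.e. at the front edge that is nearer the robot. This point turns with the door.
- door_push (a point): A good place to push: on the outer face of the door panel, 180 mm from the hinge line along the panel, 30 mm below its top edge. Turns with the door: its own x axis is square to the panel and points inwards (the way it is pushed), its own y axis points along the panel from the free edge to the hinge.
- kiln_door (a joint): Door angle, rad: 0 = fully shut and seated, grows as it opens (free edge swings out to the kiln's -x), up to 1.7. 1.3 kg, stiff hinge: it stays where left. A sprung roller catch on the roof resists from about 0.065 to 0.03 rad (about 10 N at door_push), then snaps the door to 0 and holds it. A door not pushed past it stays ajar.
- door_corner (a point): Top corner of the door's free edge, on its outer face, 260 mm from the hinge line. The panel is 260 mm wide, 180 high (30 to 210 mm above the surface), 30 thick; shut, it runs from the hinge to the kiln's -y side, its outer face 32 mm before the kiln's front. A bar handle stands 33 mm out of that face, 215 mm from the hinge line, 55 to 125 mm above the surface.
- egg_cup: Matte white porcelain egg cup, about 110 g, 82 mm high, standing in front of the kiln's mouth within the door's swing. Foot 50 mm in diameter, narrow stem, bowl 52 to 54 mm in diameter from 48 to 82 mm above its foot. Origin: centre of the underside of its foot; z up its axis.
- square_slab: Fixed square pale kiln slab lying flat, 120 x 120 x 12 mm. Origin: centre of its underside (top face 12 mm above); x and y along its sides.
- round_slab: Fixed round pale slab, 120 mm in diameter, 12 mm thick; not used. Origin: centre of its underside. It and the square slab may swap places.
- controller: Grey kiln controller box, fixed, 110 (x) x 150 (y) x 75 mm high, with a small black knob (12 mm high) and a dark display on top. Origin: centre of its underside.
- start_top (a point): Centre of the top of the green round push button (32 mm in diameter) on top of the controller box; pressed straight down.
- start (a joint): Travel of the button, m: 0 = up, 0.006 = fully down (needs about 5 N); it springs back.
- calipers: Steel calipers lying flat, about 190 mm long; leave alone. Origin: middle of the beam's underside.
- bisque_spoon: Brown clay bisque spoon lying flat, 160 mm long; leave alone. Origin: near its middle.
- bead_jar: Jar of glass beads, 66 mm in diameter, 96 mm high; leave alone. Origin: centre of its underside.
There are look-alikes about, which are no part of the job. What is shaped like the square_slab but orange is not meant.

How it is judged:
By the outcome, as a careful person would: the job done as asked, in the order asked, and still so for the second after the job is handed in, with the robot touching nothing.
It also fails if it takes over 64 s, if anything falls off the work surface, if the arm or the gripper's body presses on something with over 40 N, if the wrist force passes 120 N, or if a joint passes its speed limit or range.

## Working session

There is one attempt and no reset: what is moved stays moved. The work goes in short steps, Python scripts to look and compute and a tool call to move; the robot and the scene stay as the last step left them, time stands still between calls to the robot, and variables do not carry over. Pictures are saved under pics/ and viewed, at most 10 in all, crops included, and the job is handed in when it is done.

Besides the shell and the picture viewer there is one more tool, called after "Emit:" by a JSON object that holds its "method" and its "body", one argument or row to a line. carry_out: Moves the arm, as the interface text tells. Its arguments: {"type":"object","properties":{"commands":{"type":"array"},"force":{"type":"number"}},"required":["commands"]}

```bash
mkdir -p pics
cat > h.py <<'E'
import numpy as np, cv2
from rig import env, imaging
def grab(n,save=None):
    f=imaging.grab_frame(n)
    if save: cv2.imwrite(f'pics/{save}.png',f['image'][...,::-1])
    return f
def ray(f,px):
    px=np.array(px,float).reshape(-1,1,2)
    u=cv2.undistortPoints(px,np.array(f['K'],float),np.array(f['D'],float))[:,0]
    M=np.linalg.inv(np.array(f['camera_from_world']))
    d=np.c_[u[:,0],-u[:,1],-np.ones(len(u))]@M[:3,:3].T
    return M[:3,3],d
def onz(f,px,z):
    o,d=ray(f,px); return o+d*((z-o[2])/d[:,2])[:,None]
def proj(f,P):
    P=np.array(P,float).reshape(-1,3); M=np.array(f['camera_from_world'])
    c=P@M[:3,:3].T+M[:3,3]; c=c*[1,-1,-1]
    return cv2.projectPoints(c,np.zeros(3),np.zeros(3),np.array(f['K'],float),np.array(f['D'],float))[0][:,0]
E
python3 - <<'E'
from h import *
a=grab('top'); b=grab('side')
np.save('/tmp/a.npy',a,allow_pickle=True);np.save('/tmp/b.npy',b,allow_pickle=True)
cv2.imwrite('pics/top0.png',cv2.resize(a['image'],(800,600))[...,::-1])
cv2.imwrite('pics/side0.png',cv2.resize(b['image'],(800,600))[...,::-1])
for f in(a,b): print(np.linalg.inv(f['camera_from_world'])[:3,3])
print(env.grip_depth,env.state())
E
```

```text
[ 308.54138277  -47.78399282 1132.03813338]
[-142.78946969  539.61660704 1078.80336118]
61.3 {'t': 0.1, 'qpos': array([-1.34001791e+00,  4.23762549e-01,  1.63061192e+00, -2.62885480e-05,
        1.08862029e+00, -1.90281511e-02]), 'qvel': array([-4.35932651e-05, -5.63719057e-04, -1.86459669e-03, -5.61553678e-04,
       -3.64083479e-04, -3.12814444e-04]), 'tau': array([-1.51733107e-03, -5.45617497e+01, -2.74325073e+01,  6.44741370e-02,
        1.88137160e-02, -3.23133008e-05]), 'eef_pos': array([ 154.42160135, -605.21037262,  301.98118162]), 'tool_rot': array([-3.14019036e+00, -3.40790260e-06,  2.49818777e-01]), 'force': array([-0.44236423, -0.0558317 ,  0.13564933]), 'wrist_torque': array([ 0.00852683, -0.08971739,  0.01599695]), 'grasp_force': 0.0, 'width': 87.42878465505811}
```

View pics/top0.png

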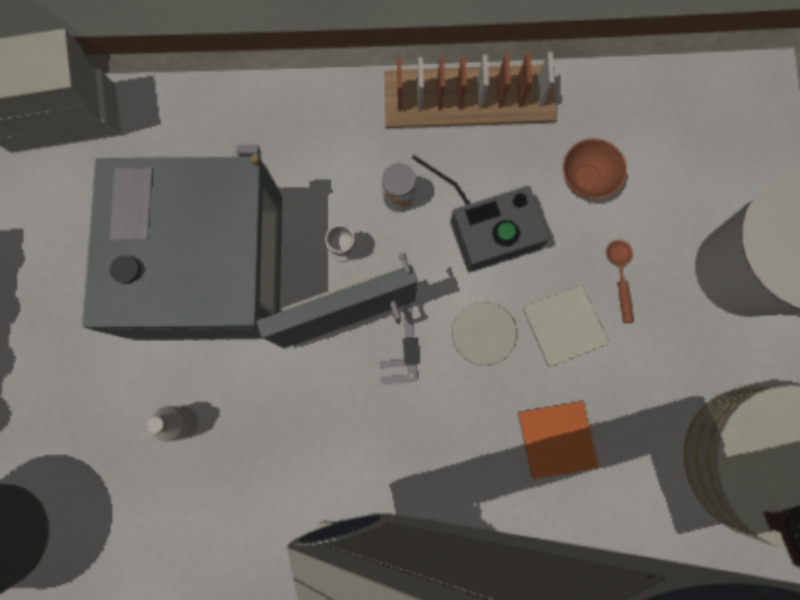

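View pics/side0.png

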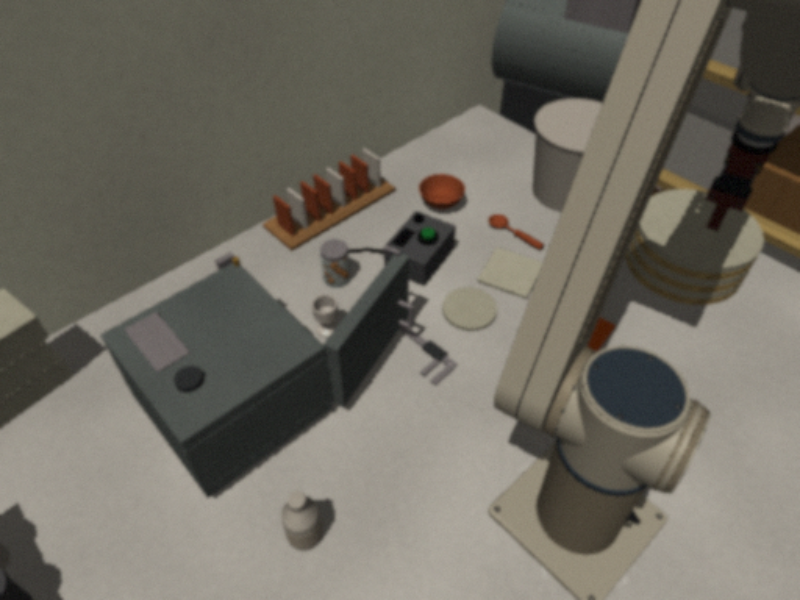

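Top view (800x600): the egg cup is at (341,240). Candidates that could be mistaken for it are the bead jar (400,185) and the grey bottle (165,422). For the slab I choose the pale square (566,326), not the orange square (558,440) or the pale round slab (484,333). The green button is at (506,232). The door runs from its hinge near (262,325) to its free edge near (412,275), with the calipers just outside it at (410,345). The side view agrees: cup (325,310), door top (370,310).

Run:
```python
from h import *
a=np.load('/tmp/a.npy',allow_pickle=True).item();b=np.load('/tmp/b.npy',allow_pickle=True).item()
s=.64
I=a['image']; hsv=cv2.cvtColor(I,cv2.COLOR_RGB2HSV)
g=((hsv[...,0]>50)&(hsv[...,0]<85)&(hsv[...,1]>110)).astype(np.uint8)
n,l,st,c=cv2.connectedComponentsWithStats(g); k=1+np.argmax(st[1:,4]); print('green',c[k],st[k],onz(a,c[k],80))
Ib=b['image'];hb=cv2.cvtColor(Ib,cv2.COLOR_RGB2HSV)
g=((hb[...,0]>50)&(hb[...,0]<85)&(hb[...,1]>110)).astype(np.uint8)
n,l,st,c=cv2.connectedComponentsWithStats(g); k=1+np.argmax(st[1:,4]); print('green side',c[k],onz(b,c[k],80))
for z in(75,80,85,90): print(z,onz(b,c[k],z))
# square slab: yellowish
S=(hsv[...,1].astype(int)); print('slab hsv',hsv[int(326*s),int(566*s)],'table',hsv[int(380*s),int(660*s)])
m=((hsv[...,1]>28)&(hsv[...,0]>15)&(hsv[...,0]<40)&(hsv[...,2]>110)).astype(np.uint8)
n,l,st,c=cv2.connectedComponentsWithStats(m)
k=l[int(326*s),int(566*s)]
if k:
  cn=cv2.findContours((l==k).astype(np.uint8),0,2)[0][0]; r=cv2.minAreaRect(cn); print(r, onz(a,r[0],12)); print(onz(a,cv2.boxPoints(r),12))
print('cup top',onz(a,[[341*s,238*s]],82),'side',onz(b,[[324*s,303*s]],82))
print('door top pts',onz(a,np.array([[260,321],[410,270],[415,293],[281,345]])*s,210))
print('kiln roof corners',onz(a,np.array([[96,158],[262,158],[258,328],[85,327]])*s,210))
cv2.imwrite('pics/crop.png',np.hstack([cv2.resize(I[90:240,160:290],(450,520),interpolation=2),cv2.resize(Ib[150:270,190:265+0],(325,520),interpolation=2)])[...,::-1])
```

```text
green [323.77272727 147.57272727] [318 142  12  12 110] [[ 614.31633687 -245.27916891   80.        ]]
green side [273.62318841 149.55072464] [[ 619.10531131 -252.94181014   80.        ]]
75 [[ 622.91934924 -256.90934994   75.        ]]
80 [[ 619.10531131 -252.94181014   80.        ]]
85 [[ 615.29127338 -248.97427035   85.        ]]
90 [[ 611.47723545 -245.00673055   90.        ]]
slab hsv [ 25  29 150] table [ 15  14 143]
((360.9798889160156, 208.0911865234375), (39.09242248535156, 39.45486831665039), 68.74949645996094) [[ 448.25658266 -355.19765902   12.        ]]
[[ 482.83879291 -283.75780298   12.        ]
 [ 522.52930021 -393.54290981   12.        ]
 [ 414.23539974 -425.40461339   12.        ]
 [ 375.50137897 -317.51028358   12.        ]]
cup top [[608.97710126  53.11767821  82.        ]] side [[612.01686694  53.96442653  82.        ]]
door top pts [[442.38232329 168.48224477 210.        ]
 [517.08296175 -67.38851947 210.        ]
 [480.06798595 -74.09776998 210.        ]
 [404.04263983 135.42752172 210.        ]]
kiln roof corners [[718.25907611 439.13795325 210.        ]
 [710.82386949 168.32402423 210.        ]
 [431.48082853 171.44691157 210.        ]
 [440.41075372 440.35386285 210.        ]]
```

View pics/crop.png

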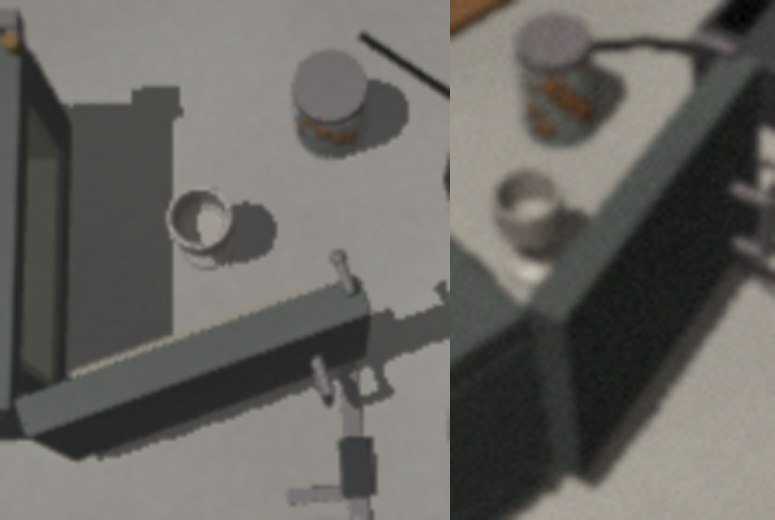

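The crop confirms the hollow white cup: its rim is at crop (200,220) in the top view and (527,203) in the side view. It is clear of the door and the jar. Next I triangulate the cup, then move.

```bash
cat >> h.py <<'E'
def tri(fs,ps):
    A=np.zeros((3,3));v=np.zeros(3)
    for f,p in zip(fs,ps):
        o,d=ray(f,p);d=d[0]/np.linalg.norm(d);Q=np.eye(3)-np.outer(d,d);A+=Q;v+=Q@o
    return np.linalg.solve(A,v)
E
python3 - <<'E'
from h import *
a=np.load('/tmp/a.npy',allow_pickle=True).item();b=np.load('/tmp/b.npy',allow_pickle=True).item()
def top(x,y): return [160+x/3.4615,90+y/3.4667]
def side(x,y): return [190+(x-450)/4.333,150+y/4.333]
print('cup',tri((a,b),(top(200,220),side(527,203))),onz(a,top(200,220),82),onz(b,side(527,203),82))
print('foot top',onz(a,top(206,248),0))
print('btn',tri((a,b),([323.77,147.57],[273.62,149.55])))
print('door',onz(a,[top(15,400),top(40,437),top(368,322),top(363,290)],210))
print('door inner lower',onz(b,[side(545,320),side(760,60),side(530,300)],210))
E
```

```text
cup [608.84717254  55.63556251  71.50382835] [[605.67782115  54.4621942   82.        ]] [[601.24206491  60.79113152  82.        ]]
foot top [[603.35743418  57.43177905   0.        ]]
btn [ 610.51581519 -243.32957129   91.80234947]
door [[442.65742861 173.52321897 210.        ]
 [416.08880074 155.61578721 210.        ]
 [491.55425013 -76.19873033 210.        ]
 [514.76338925 -73.38210777 210.        ]]
door inner lower [[423.88271257 172.95238083 210.        ]
 [499.25582993 -78.37032409 210.        ]
 [442.19651531 170.05490913 210.        ]]
```

Emit:
{"method": "carry_out", "body": {
  "commands": [
    [8.7,[2,3,1.5],-0.03],
    [8.7,[2.5,4,1.5],-0.03],
    [8.7,[2.5,4,1.5],-0.03],
    [8.7,[2.5,4,1.5],-0.03],
    [8.7,[2.5,4,1],-0.03],
    [8.7,[2.5,4,0],-0.03],
    [8.7,[2.5,4,0],-0.03],
    [8.7,[2.5,4,0],-0.03]
  ]
}}

```text
t: 0.9
eef_pos: [350.0, -293.8, 372.7]
tool_rot: [3.142, -0.0, 0.008]
force: [1.0, -0.2, 0.1]
width: 87.2
grasp_force: 0.0
```

Emit:
{"method": "carry_out", "body": {
  "commands": [
    [8.7,[2.9,4,0],0],
    [8.7,[2.9,4,0],0],
    [8.7,[2.9,4,0],0],
    [8.7,[2.9,4,0],0],
    [8.7,[2.9,4,0],0],
    [8.7,[2.9,4,0],0],
    [8.7,[2.9,4,0],0],
    [8.7,[2.9,4,0],0]
  ]
}}

```text
t: 1.7
eef_pos: [582.2, 26.4, 372.4]
tool_rot: [3.142, 0.001, 0.01]
force: [0.9, -1.3, 0.8]
width: 87.2
grasp_force: 0.0
```

Emit:
{"method": "carry_out", "body": {
  "commands": [
    [8.7,[2.3,3.1,0],0],
    [8.7,[0,0,-3],0],
    [8.7,[0,0,-4],0],
    [8.7,[0,0,-4],0],
    [8.7,[0,0,-4],0],
    [8.7,[0,0,-2],0],
    [8.7,[0,0,0],0]
  ]
}}

```text
t: 2.4
eef_pos: [602.4, 55.3, 199.0]
tool_rot: [3.141, 0.007, 0.01]
force: [-0.9, -1.0, -0.2]
width: 86.6
grasp_force: 0.0
```

Run:
```python
from h import *
a=grab('top'); b=grab('side')
print(env.state()['eef_pos'],env.state()['force'])
cv2.imwrite('pics/c1.png',np.hstack([cv2.resize(a['image'][80:240,150:300],(420,448),interpolation=2),cv2.resize(b['image'][100:270,170:300],(343,448),interpolation=2)])[...,::-1])
```

```text
[604.66258832  55.43192877 202.78464028] [-0.23490968  0.34071064  0.12811139]
```

View pics/c1.png

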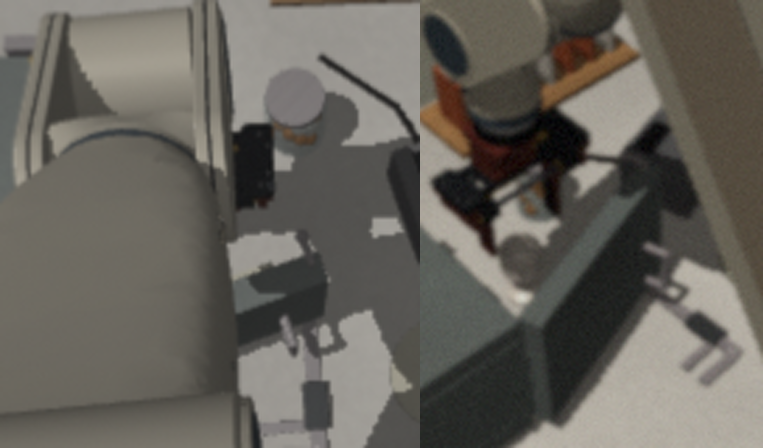

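The top view is blocked by the arm. In the side view the fingertips at (488,245) and (550,205) straddle the cup, whose rim is at (520,245). I check that the cup lies straight below the midpoint.

Run:
```python
from h import *
b=np.load('/tmp/b.npy',allow_pickle=True).item()
for P in ([604.7,55.4,122],[604.7,55.4,82],[604.7,55.4,48],[604.7,55.4,0],[604.7,98.4,122],[604.7,12.4,122]):
  p=proj(b,P)[0]; print(P,p,420+(p[0]-170)*2.638,(p[1]-100)*2.635)
```

```text
[604.7, 55.4, 122] [207.34454829 186.98676726] 518.5149183819474 229.21013174202295
[604.7, 55.4, 82] [208.4231081  195.39520296] 521.360159156338 251.36635978902947
[604.7, 55.4, 48] [209.3021886  202.25812988] 523.6791735289194 269.4501722448392
[604.7, 55.4, 0] [210.48827528 211.53159397] 526.8080702012678 293.8857501176608
[604.7, 98.4, 122] [196.38454358 193.96490743] 489.60242596321535 247.59753107302907
[604.7, 12.4, 122] [217.96168603 180.22499531] 546.5229277344012 211.3928626347344
```

Consistent, so I descend and grip.

Emit:
{"method": "carry_out", "body": {
  "commands": [
    [8.7,[0,0,-2.5],0],
    [8.7,[0,0,-2.5],0],
    [8.7,[0,0,-1.6],0],
    [8.7,[0,0,-1],0],
    [8.7,[0,0,0],0],
    [6.2,[0,0,0],0],
    [6.2,[0,0,0],0],
    [5.8,[0,0,0],0]
  ],
  "force": 12
}}

```text
t: 3.3
eef_pos: [605.1, 55.5, 127.6]
tool_rot: [-3.141, -0.002, 0.01]
force: [-0.6, 0.4, 0.2]
width: 66.5
grasp_force: 0.0
```

Emit:
{"method": "carry_out", "body": {
  "commands": [
    [5.5,[0,0,0],0],
    [5,[0,0,0],0],
    [4.5,[0,0,0],0],
    [4.5,[0,0,0],0],
    [4.5,[0,0,0],0]
  ],
  "force": 12
}}

```text
t: 3.8
eef_pos: [604.8, 55.6, 127.1]
tool_rot: [-3.141, -0.001, 0.01]
force: [-0.6, 0.8, 5.2]
width: 53.1
grasp_force: 11.9
```

Emit:
{"method": "carry_out", "body": {
  "commands": [
    [4.5,[0,0,1],0],
    [4.5,[0,0,2],0],
    [4.5,[0,0,3.5],0],
    [4.5,[0,0,4],0],
    [4.5,[0,0,4.5],0],
    [4.5,[0,0,4.5],0],
    [4.5,[0,0,4],0],
    [4.5,[0,0,2],0]
  ],
  "force": 15
}}

```text
t: 4.6
eef_pos: [605.0, 55.3, 386.1]
tool_rot: [-3.141, -0.005, 0.01]
force: [0.8, 0.3, -1.7]
width: 53.0
grasp_force: 14.8
```

Run:
```python
from h import *
b=grab('side'); s=env.state(); print(s['eef_pos'],s['force'],s['width'],s['grasp_force'])
e=s['eef_pos']; p=proj(b,[e-[0,0,d] for d in (61,127,44)]); print(p)
c=p[0].astype(int); I=b['image']; y0=max(c[1]-60,0);x0=max(c[0]-80,0)
cv2.imwrite('pics/c2.png',cv2.resize(I[y0:y0+120,x0:x0+160],(640,480),interpolation=2)[...,::-1]); print((p-[x0,y0])*4)
```

```text
[605.80902843  55.4220924  388.25268329] [0.72269613 0.29223591 1.38753649] 52.776119399482745 14.803261002525687
[[200.66034451 136.91639466]
 [202.92140612 154.32622144]
 [200.04531693 132.19025627]]
[[322.64137804 243.66557863]
 [331.68562448 313.30488574]
 [320.18126772 224.76102507]]
```

View pics/c2.png

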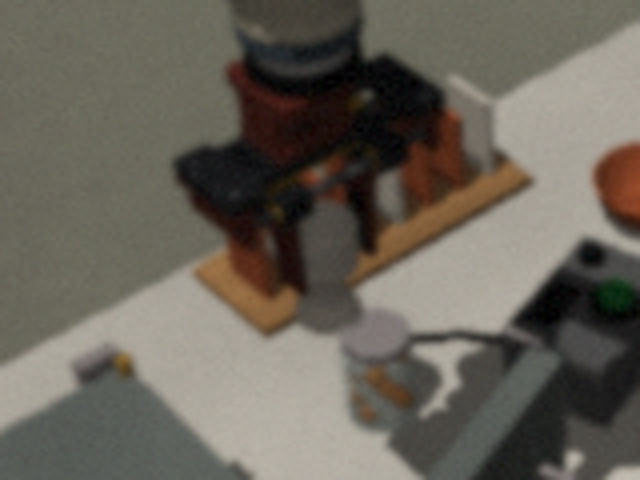

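The cup hangs upright between the fingers, foot at (330,310), which matches the predicted pixel. Now to the slab.

Emit:
{"method": "carry_out", "body": {
  "commands": [
    [4.5,[-0.6,-1.5,0],0],
    [4.5,[-1.2,-3,0],0],
    [4.5,[-1.5,-4,0],0],
    [4.5,[-1.5,-4,0],0],
    [4.5,[-1.5,-4,0],0],
    [4.5,[-1.5,-4,0],0],
    [4.5,[-1.5,-4,0],0],
    [4.5,[-1.5,-4,0],0]
  ]
}}

```text
t: 5.45
eef_pos: [493.9, -231.2, 379.3]
tool_rot: [-3.14, 0.004, 0.01]
force: [0.1, 0.1, -0.1]
width: 53.1
grasp_force: 14.8
```

Emit:
{"method": "carry_out", "body": {
  "commands": [
    [4.5,[-1.5,-4,0],0],
    [4.5,[-1.5,-4,0],0],
    [4.5,[-1.2,-3,0],0],
    [4.5,[-0.7,-1.5,-2],0],
    [4.5,[0,0,-4],0],
    [4.5,[0,0,-4],0],
    [4.5,[0,0,-3],0],
    [4.5,[0,0,0],0]
  ]
}}

```text
t: 6.25
eef_pos: [443.6, -352.6, 245.7]
tool_rot: [-3.134, 0.01, 0.009]
force: [-0.6, -0.5, -1.6]
width: 52.8
grasp_force: 14.8
```

Run:
```python
from h import *
b=grab('side'); a=grab('top'); s=env.state(); print(s['eef_pos'],s['force'],s['width'],s['grasp_force'])
cv2.imwrite('pics/c3.png',np.hstack([cv2.resize(a['image'][120:300,260:420],(400,450),interpolation=2),cv2.resize(b['image'][90:270,230:390],(400,450),interpolation=2)])[...,::-1])
```

```text
[ 446.41978529 -354.38421861  250.60004173] [ 0.45365993 -0.61836971 -0.47726533] 52.98558160762271 14.808155118953437
```

View pics/c3.png

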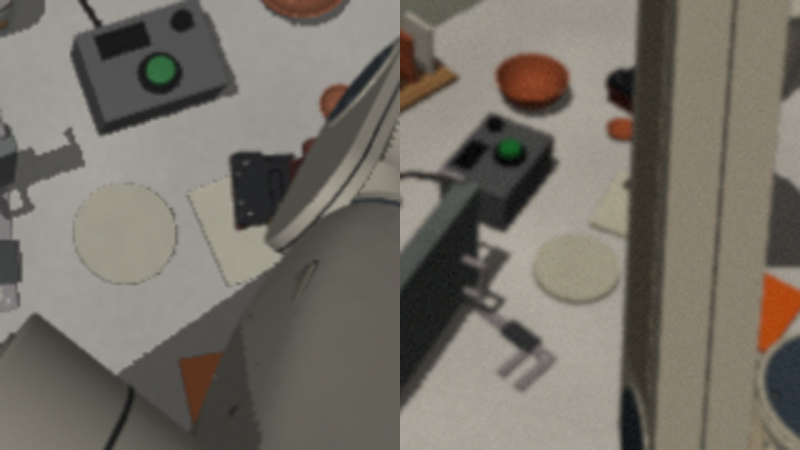

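The arm hides the slab in both views, but the slab fit has about 35 mm of margin. I lower the cup.

Emit:
{"method": "carry_out", "body": {
  "commands": [
    [4.5,[0,0,-3],0],
    [4.5,[0,0,-3.5],0],
    [4.5,[0,0,-2.5],0],
    [4.5,[0,0,-1],0],
    [4.5,[0,0,-0.4],0],
    [4.5,[0,0,0],0],
    [4.5,[0,0,-0.3],0],
    [4.5,[0,0,0],0]
  ]
}}

```text
t: 7.15
eef_pos: [448.0, -354.9, 145.6]
tool_rot: [3.14, -0.001, 0.01]
force: [0.2, -1.0, -1.9]
width: 52.7
grasp_force: 14.8
```

Emit:
{"method": "carry_out", "body": {
  "commands": [
    [4.5,[0,0,-0.2],0],
    [4.5,[0,0,-0.1],0],
    [4.5,[0,0,-0.1],0],
    [4.5,[0,0,-0.1],0],
    [4.5,[0,0,0],0]
  ]
}}

```text
t: 7.65
eef_pos: [447.5, -354.5, 139.5]
tool_rot: [-3.141, 0.0, 0.01]
force: [0.8, 0.2, -1.1]
width: 52.9
grasp_force: 14.8
```

Emit:
{"method": "carry_out", "body": {
  "commands": [
    [4.5,[0,0,-0.1],0],
    [4.5,[0,0,0],0],
    [4.5,[0,0,0],0]
  ]
}}

```text
t: 7.95
eef_pos: [447.6, -354.6, 139.1]
tool_rot: [3.141, -0.0, 0.01]
force: [-1.3, 1.0, 6.1]
width: 52.7
grasp_force: 14.9
```

Emit:
{"method": "carry_out", "body": {
  "commands": [
    [5.4,[0,0,0],0],
    [5.8,[0,0,0],0],
    [6.5,[0,0,0],0],
    [7.5,[0,0,0],0],
    [8.7,[0,0,0],0],
    [8.7,[0,0,0],0],
    [8.7,[0,0,0],0]
  ],
  "force": 12
}}

```text
t: 8.65
eef_pos: [447.5, -354.6, 138.6]
tool_rot: [-3.142, 0.0, 0.01]
force: [0.4, -0.5, -0.2]
width: 86.7
grasp_force: 0.0
```

Emit:
{"method": "carry_out", "body": {
  "commands": [
    [8.7,[0,0,1],0],
    [8.7,[0,0,2],0],
    [8.7,[0,0,3],0],
    [8.7,[0,0,4],0],
    [8.7,[0,0,4.5],0],
    [8.7,[0,0,4.5],0],
    [8.7,[0,0,4.5],0]
  ]
}}

```text
t: 9.35
eef_pos: [447.1, -354.3, 376.4]
tool_rot: [3.141, -0.001, 0.01]
force: [-0.6, -0.1, -0.0]
width: 86.8
grasp_force: 0.0
```

Next, the door. I close the fingers, move to the outside of the door, and line the tool up with the panel (yaw about 0.29).

Emit:
{"method": "carry_out", "body": {
  "commands": [
    [4,[0,3,0.5],0.04],
    [0,[-0.3,4.2,0],0.04],
    [0,[-0.4,4.5,0],0.04],
    [0,[-0.5,4.5,0],0.04],
    [0,[-0.5,4.5,0],0.04],
    [0,[-0.5,4.5,0],0.04],
    [0,[-0.5,4.5,0],0.035],
    [0,[-0.4,3.4,0],0]
  ]
}}

```text
t: 10.15
eef_pos: [415.6, -21.5, 379.5]
tool_rot: [3.142, -0.001, 0.286]
force: [0.4, 0.0, -0.9]
width: 26.6
grasp_force: 0.0
```

Run:
```python
from h import *
b=grab('side'); a=grab('top'); s=env.state(); print(s['eef_pos'],s['tool_rot'],s['width'])
np.save('/tmp/a2.npy',a,allow_pickle=True)
cv2.imwrite('pics/c4.png',np.hstack([cv2.resize(a['image'][100:280,150:410],(440,305),interpolation=2),cv2.resize(b['image'][90:270,190:390],(339,305),interpolation=2)])[...,::-1])
```

```text
[415.56565427 -20.63284011 379.4144228 ] [-3.14110066e+00 -9.53777016e-04  2.88986119e-01] 18.38521527117269
```

View pics/c4.png

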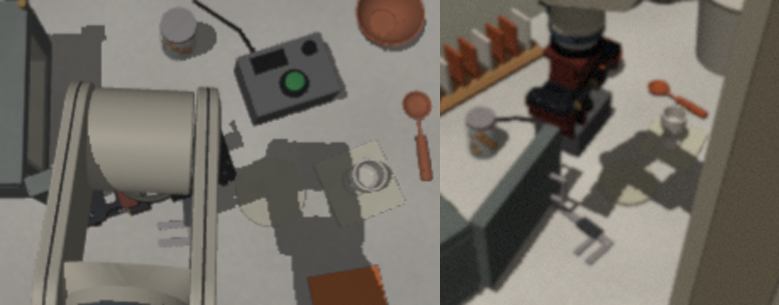

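The cup stands upright, centred on the square slab at (370,178). The tool is outside the door. I lower the fingertips beside the door, to z about 168.

Emit:
{"method": "carry_out", "body": {
  "commands": [
    [0,[0,0,-3],0],
    [0,[0,0,-4],0],
    [0,[0,0,-4],0],
    [0,[0,0,-2.1],0],
    [0,[0,0,0],0]
  ]
}}

```text
t: 10.75
eef_pos: [415.0, -24.0, 245.7]
tool_rot: [-3.14, 0.005, 0.284]
force: [0.6, -0.3, 0.9]
width: 0.6
grasp_force: 0.0
```

Run:
```python
import numpy as np
H=np.array([442,172]);prev=None
for i,t in enumerate(np.r_[1.276,np.arange(1.2,-.01,-.1)]):
  a=-t-.01; d=np.array([np.cos(a),np.sin(a)]); n=np.array([d[1],-d[0]])
  p=H+180*d+42*n
  print(round(t,3),p.round(1), None if prev is None else ((p-prev)/10).round(2)); prev=p
```

```text
1.276 [452.3 -12.5] None
1.2 [466.2 -11.2] [1.4  0.13]
1.1 [484.4  -7.9] [1.82 0.33]
1.0 [502.2  -2.8] [1.77 0.51]
0.9 [519.3   4.1] [1.71 0.69]
0.8 [535.7  12.7] [1.64 0.86]
0.7 [551.1  22.8] [1.54 1.01]
0.6 [565.5  34.5] [1.43 1.16]
0.5 [578.6  47.5] [1.31 1.3 ]
0.4 [590.3  61.7] [1.17 1.43]
0.3 [600.6  77.1] [1.03 1.54]
0.2 [609.3  93.4] [0.87 1.63]
0.1 [616.3 110.5] [0.7  1.71]
-0.0 [621.6 128.2] [0.53 1.77]
```

Emit:
{"method": "carry_out", "body": {
  "commands": [
    [0,[1.5,0.5,0],0],
    [0,[1.2,0.3,0],0],
    [0,[0.7,0.2,0],0],
    [0,[0.6,0.1,0],0],
    [0,[0.7,0.1,0],0.04],
    [0,[0.7,0.1,0],0.04],
    [0,[0.9,0.15,0],0.05],
    [0,[0.9,0.15,0],0.05]
  ]
}}

```text
t: 11.55
eef_pos: [489.0, -7.4, 248.0]
tool_rot: [3.142, 0.0, 0.467]
force: [-0.7, 1.0, -0.4]
width: 0.6
grasp_force: 0.3
```

Emit:
{"method": "carry_out", "body": {
  "commands": [
    [0,[0.9,0.25,0],0.05],
    [0,[0.9,0.25,0],0.05],
    [0,[0.85,0.35,0],0.05],
    [0,[0.85,0.35,0],0.05]
  ]
}}

```text
t: 11.95
eef_pos: [524.1, 4.5, 248.1]
tool_rot: [3.141, -0.0, 0.667]
force: [-0.7, -0.9, -0.1]
width: 0.5
grasp_force: 0.4
```

Run:
```python
from h import *
b=grab('side'); a=grab('top'); s=env.state(); print(s['eef_pos'],s['tool_rot'],s['force'])
cv2.imwrite('pics/c5.png',np.hstack([cv2.resize(a['image'][90:250,130:310],(400,355),interpolation=2),cv2.resize(b['image'][90:280,150:340],(355,355),interpolation=2)])[...,::-1])
```

```text
[524.73614572   4.75954876 248.15569502] [ 3.14072084e+00 -1.11576560e-03  6.65775087e-01] [-0.6230509  -0.81354103  0.06003265]
```

View pics/c5.png

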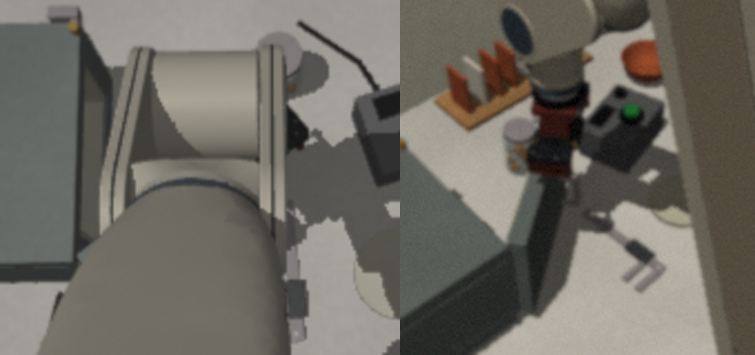

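The door turns with the fingers. The bead jar at (280,50) is near the swing, so I check its clearance.

Run:
```python
from h import *
a=np.load('/tmp/a.npy',allow_pickle=True).item()
P=onz(a,[[160+330/3.4615,90+87/3.4667]],96)[0]
print(P,np.linalg.norm(P[:2]-[442,172])-33)
```

```text
[710.81842759 -54.74913812  96.        ] 318.6795681439287
```

Clear by more than 50 mm. I continue along the arc from θ about 0.88.

Emit:
{"method": "carry_out", "body": {
  "commands": [
    [0,[0.85,0.4,0],0.05],
    [0,[0.8,0.45,0],0.05],
    [0,[0.8,0.5,0],0.05],
    [0,[0.75,0.5,0],0.05],
    [0,[0.75,0.55,0],0.05],
    [0,[0.7,0.6,0],0.05],
    [0,[0.7,0.6,0],0.05],
    [0,[0.65,0.65,0],0.05]
  ]
}}

```text
t: 12.85
eef_pos: [583.5, 46.9, 247.9]
tool_rot: [-3.141, 0.0, 1.065]
force: [-0.3, -1.7, 0.7]
width: 0.5
grasp_force: 0.4
```

Emit:
{"method": "carry_out", "body": {
  "commands": [
    [0,[0.65,0.7,0],0.05],
    [0,[0.6,0.7,0],0.05],
    [0,[0.55,0.75,0],0.05],
    [0,[0.5,0.75,0],0.05],
    [0,[0.5,0.8,0],0.05],
    [0,[0.45,0.8,0],0.05],
    [0,[0,0,0],0]
  ]
}}

```text
t: 13.55
eef_pos: [616.2, 92.5, 247.9]
tool_rot: [3.141, -0.0, 1.365]
force: [0.3, -0.3, -0.2]
width: 0.5
grasp_force: 0.0
```

Emit:
{"method": "carry_out", "body": {
  "commands": [
    [0,[0.25,0.6,0],0.04],
    [0,[0.25,0.6,0],0.04],
    [0,[0.2,0.6,0],0.04],
    [0,[0.1,0.4,0],0.02],
    [0,[0,0,0],0]
  ]
}}

```text
t: 14.05
eef_pos: [623.9, 114.0, 247.8]
tool_rot: [3.142, -0.0, 1.504]
force: [0.3, -0.6, 0.4]
width: 0.4
grasp_force: 0.0
```

Emit:
{"method": "carry_out", "body": {
  "commands": [
    [0,[0.1,0.4,0],0.02],
    [0,[0,0.3,0],0.02],
    [0,[0,0.2,0],0],
    [0,[0,0.1,0],0]
  ]
}}

```text
t: 14.45
eef_pos: [625.3, 120.5, 247.8]
tool_rot: [3.141, 0.006, 1.545]
force: [1.9, -20.9, 1.9]
width: 0.5
grasp_force: 10.6
```

Emit:
{"method": "carry_out", "body": {
  "commands": [
    [0,[0,0,0],0],
    [0,[0,0.2,0],0],
    [0,[0,0,0],0]
  ]
}}

```text
t: 14.75
eef_pos: [625.6, 124.6, 247.9]
tool_rot: [3.14, 0.001, 1.544]
force: [1.4, -2.2, -0.4]
width: 0.4
grasp_force: 1.2
```

Emit:
{"method": "carry_out", "body": {
  "commands": [
    [0,[0,0.2,0],0],
    [0,[0,0.2,0],0],
    [0,[0,0,0],0]
  ]
}}

```text
t: 15.05
eef_pos: [624.7, 130.7, 247.6]
tool_rot: [-3.141, -0.0, 1.545]
force: [-0.7, -0.6, 0.9]
width: 0.2
grasp_force: 0.0
```

Emit:
{"method": "carry_out", "body": {
  "commands": [
    [0,[0,0.2,0],0],
    [0,[0,0.2,0],0],
    [0,[0,0,0],0]
  ]
}}

```text
t: 15.35
eef_pos: [624.7, 131.4, 247.6]
tool_rot: [-3.141, 0.005, 1.546]
force: [-0.3, -15.1, 3.5]
width: 0.8
grasp_force: 7.7
```

The door passed the peak (21 N), came free, and now stops firmly 10 mm further on. I retract and look.

Emit:
{"method": "carry_out", "body": {
  "commands": [
    [0,[0,-1,0],0],
    [0,[0,-3,0],0],
    [0,[0,-3,2],0],
    [0,[0,-4,2.5],0],
    [0,[0,-4.5,1],0],
    [0,[0,-4.8,0],0],
    [0,[0,-4.8,0],0],
    [0,[-0.2,-4.8,0],0]
  ]
}}

```text
t: 16.15
eef_pos: [622.9, -166.6, 303.0]
tool_rot: [3.141, -0.0, 1.545]
force: [0.5, 1.0, 0.5]
width: 0.4
grasp_force: 0.0
```

Emit:
{"method": "carry_out", "body": {
  "commands": [
    [0,[-0.3,-4.8,0],0],
    [0,[-0.3,-2.5,0],0],
    [0,[-0.3,0,0],0],
    [0,[0,0,0],0]
  ]
}}

```text
t: 16.55
eef_pos: [613.5, -237.9, 302.4]
tool_rot: [-3.141, -0.001, 1.544]
force: [0.6, 0.7, -0.4]
width: 0.2
grasp_force: 0.0
```

Run:
```python
from h import *
b=grab('side'); a=grab('top'); s=env.state(); print(s['eef_pos'],s['tool_rot'],s['force'])
e=s['eef_pos']
cv2.imwrite('pics/c6.png',np.hstack([cv2.resize(a['image'][60:250,60:410],(450,245),interpolation=2),cv2.resize(b['image'][100:280,110:350],(327,245),interpolation=2)])[...,::-1])
```

```text
[ 614.08284617 -236.72480356  302.62277167] [-3.14136475e+00 -6.41621939e-04  1.54581169e+00] [-0.07837895  0.54668845 -0.40088657]
```

View pics/c6.png

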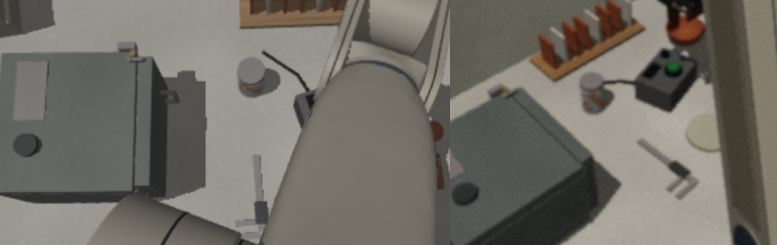

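The door is now flush with the kiln front (top view (150,125)), and the calipers and jar are undisturbed. Next I press the button at about (613,-245).

Emit:
{"method": "carry_out", "body": {
  "commands": [
    [0,[-0.1,-0.8,-2],0],
    [0,[0,0,-3],0],
    [0,[0,0,-3],0],
    [0,[0,0,-2],0],
    [0,[0,0,-1.3],0],
    [0,[0,0,0],0],
    [0,[0,0,-0.5],0],
    [0,[0,0,-0.5],0]
  ]
}}

```text
t: 17.45
eef_pos: [613.9, -246.0, 180.8]
tool_rot: [3.139, 0.001, 1.545]
force: [-1.2, 0.5, -0.1]
width: 0.4
grasp_force: 0.0
```

Emit:
{"method": "carry_out", "body": {
  "commands": [
    [0,[0,0,-0.3],0],
    [0,[0,0,0],0]
  ]
}}

```text
t: 17.65
eef_pos: [613.3, -246.2, 177.0]
tool_rot: [3.141, 0.0, 1.545]
force: [-0.1, 0.5, 1.3]
width: 0.4
grasp_force: 0.8
```

Emit:
{"method": "carry_out", "body": {
  "commands": [
    [0,[0,0,-0.3],0],
    [0,[0,0,-0.2],0],
    [0,[0,0,0],0]
  ]
}}

```text
t: 17.95
eef_pos: [613.4, -246.2, 172.0]
tool_rot: [3.141, 0.0, 1.545]
force: [0.5, 0.8, 4.0]
width: 0.5
grasp_force: 2.2
```

Emit:
{"method": "carry_out", "body": {
  "commands": [
    [0,[0,0,-0.3],0],
    [0,[0,0,0],0]
  ]
}}

```text
t: 18.15
eef_pos: [613.5, -246.2, 171.1]
tool_rot: [3.14, 0.0, 1.545]
force: [-5.7, 3.1, 18.7]
width: 0.2
grasp_force: 9.3
```

The button bottomed out with 19 N after 6 mm of travel. I let go and back away.

Emit:
{"method": "carry_out", "body": {
  "commands": [
    [0,[0,0,0],0],
    [0,[0,0,0],0],
    [0,[0,0,1],0],
    [0,[0,0,3],0],
    [0,[0,0,4],0],
    [0,[0,0,4],0],
    [0,[0,0,4],0],
    [0,[0,0,2],0]
  ]
}}

```text
t: 18.95
eef_pos: [613.6, -246.6, 352.5]
tool_rot: [3.138, 0.002, 1.545]
force: [0.2, 0.8, 0.1]
width: 0.2
grasp_force: 0.0
```

Emit:
{"method": "carry_out", "body": {
  "commands": [
    [0,[3,-1,0],0],
    [0,[4,-1,0],0],
    [0,[4,-1,0],0],
    [0,[3,-1,0],0],
    [0,[0,0,0],0],
    [0,[0,0,0],0]
  ]
}}

```text
t: 19.55
eef_pos: [752.7, -286.1, 347.1]
tool_rot: [-3.139, -0.001, 1.545]
force: [-1.3, 0.7, 0.3]
width: 0.5
grasp_force: 0.0
```

Run:
```python
from h import *
b=grab('side'); a=grab('top'); s=env.state(); print(s['t'],s['eef_pos'],s['force'])
cv2.imwrite('pics/c7.png',np.hstack([cv2.resize(a['image'][60:300,60:460],(450,270),interpolation=2),cv2.resize(b['image'][100:280,110:350],(350,262),interpolation=2)[:262] if 0 else cv2.resize(b['image'][100:285,110:350],(350,270))])[...,::-1])
```

```text
19.65 [ 752.00162908 -285.90641903  348.26461188] [-0.06925782 -0.33144759 -0.18832473]
```

View pics/c7.png

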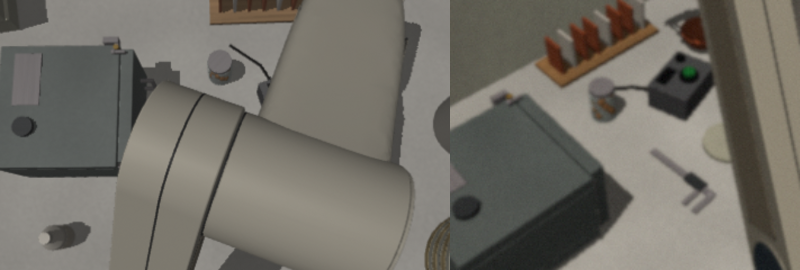

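The door is still shut (side view (600,170)), the button is up, and the jar and calipers are in place. Earlier I saw the cup upright and centred on the square slab, and nothing has come near it since. I hand in.

```bash
python3 -c "
from rig import env
print(env.sign_off())"
```

```text
the job is handed in; nothing more can be done
None
```

I stood the egg cup upright on the square slab, pushed the kiln door past its catch until it stopped firmly shut, then pressed the green start button fully down and released it. I handed the job in at about 20 s; sign-off gave no verdict.

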